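Hold a lens mount down for the screws

TASK

A lens stands rear end up in the bench vise with its metal mount off. Pick up the mount lying on the green mat, set it on the lens with the notch in its flange over the barrel's locating lug, press it down against the spring until the flange sits flat on the barrel all round, and keep it there with a steady push of 8 to 20 N so that I can drive the screws: finish while you are still holding it down. Do not ram it (never more than 40 N) and leave the other things on the mat where they are.

Things in the scene. Friction and masses are not known exactly. Their poses are not given: they have to be found in the camera images.
- mount: The loose lens mount, bare steel, about 50 g, lying right way up on the mat. Flange: flat ring 64 mm across, 4 mm thick, four small screw holes, one notch in its rim. Under it a round spigot 49 mm across, 5 mm long, stepped to 47 mm in its lowest 2 mm; the mount rests on it. Origin: centre of the flange's underside, 5 mm above the mat at the start. z up, +x towards the notch.
- collar (a point): Centre of the top of the mount's bayonet collar, 12 mm above the mount's origin. The collar is round, 47 mm outside, 41 mm bore, and stands 8 mm above the flange's top face; three claws round its upper 4 mm make it 51 mm across, with short gaps between. Grip it from above across these claws, at any angle round. A black contact block sits in the bore opposite the notch.
- notch (a point): Point in the middle of the mount's notch (14 mm wide, right through the flange), on the flange's underside, 29 mm from the mount's axis.
- lens: Black lens barrel, 68 mm across, 70 mm tall, fixed rear end up in the vise. Its top is a flat aluminium seat ring, 66 mm outside, 52 mm bore. Origin: centre of the seat face, 109 mm above the bench top. z up, +x towards the lug. The mount is home when both origins and +x axes coincide; the spigot has 1.7 mm of play all round in the bore.
- lug (a point): Point in the middle of the locating lug on the lens's rim, at seat height, 29 mm from the lens's axis. The lug is aluminium, 8 mm wide, and stands 3 mm above the seat; the notch has 3 mm of play either side of it.
- sleeve (a joint): Brass spring sleeve in the bore of the lens, travel in m, 0 when free (top 2 mm below the seat), growing as it is pushed down. The spigot meets it when the flange is 3 mm above the seat; it pushes back with about 3 N there, rising to about 6 N at 0.003, when the flange is home. Let go, it lifts the mount 3 mm again.
- vise: The low lens vise, fixed to the bench: base 90 x 170 mm, two aluminium jaws with white pads, hand knob on the +y end reaching 103 mm from the centre; its highest part is 66 mm above its base, 40 mm below the lens's seat. Origin: centre of its underside, on the lens's axis. z up. The mat is 3 mm thick on the bench top.
- spare_lens: Bystander: a second lens, black, 69 mm across and 76 mm tall, capped, standing on the mat. Origin: centre of its underside.
- cap: Bystander: a flat black rear lens cap, 62 mm across, 12 mm high. Origin: centre of its underside.
- blower: Bystander: a dark green rubber air blower standing on its foot, 54 mm across, 105 mm tall with its nozzle. Origin: centre of its underside.
- dish: Bystander: a shallow steel dish of screws, 80 mm across, 14 mm high. Origin: centre of its underside.

How it is judged:
By the outcome, as a careful person would: the job done as asked, in the order asked, and still so for the second after the job is handed in, while the arm keeps its last pose, push and grip.
It also fails if it takes over 48 s, if anything falls off the work surface, if the arm or the gripper's body presses on something with over 40 N, if the wrist force passes 120 N, or if a joint passes its speed limit or range.

ROBOT

A 6-joint arm with a two-finger parallel gripper is mounted at the origin on the work surface. World frame = base frame: x ahead of the robot, y to its left, z up, the work surface at z = 0. Lengths are in m, angles in rad, forces in N, time in s.
With the tool pointing down it reaches from about 0.25 to 0.775 m from the base axis. Payload 4 kg.
Tool frame: the origin (TCP) lies on the centre line of the jaws, within the pads' length; the fingertips stand 8 mm ahead of it and the grasp point (between the pads) lies 11 mm behind it; z points along the fingers, y is the line along which they close (so a half turn about z gives the same grasp; the last joint's range is limited). The gripper opens to 85 mm and grips with 20 to 120 N. Pads are 22 mm wide; open, the fingers measure 114 mm over their backs; the gripper's body (76 mm by 85 mm) begins 54 mm behind the grasp point. The pads swing forward as they close: fully open they stand 13 mm farther back than shut.
Start: joints at [1.142, 0.087, 1.371, -0, 1.684, -0.103], TCP at [0.176, 0.521, 0.239] pointing down, gripper open.
Joint ranges: [-3.1, 3.1], [-0.76, 2.03], [0.27, 2.55], [-1.08, 4.22], [0.17, 2.65], [-2.57, 2.57]. Speed limits (rad/s): [2.79, 2.79, 3.14, 3.14, 3.14, 3.14].

INTERFACE

Orientations are given as a unit quaternion [w, x, y, z].
In Python, from plant import bot gives the robot as it stands. The module is installed in compiled form; this text tells all that it offers. Calls block until the motion is done:
- bot.reach(position, orientation): joint-space move of the TCP to a pose.
- bot.servo_line(position, rate=0.15, rotation=None): straight line of the TCP; rotation=None keeps the orientation; rate is the mean speed in m/s.
- bot.move_joints(angles): joint-space move.
- bot.set_gripper(opening, force=None): finger opening in m; force is the grip in N (None keeps the last); returns when the fingers have stopped.
- bot.sleep(seconds).
- bot.solve_ik(position, orientation): joint angles nearest the present ones, or None.
- bot.sense(): the state.
- bot.read_camera(name): name is "scene" or "top" or "wrist"; returns a dict with "image" (480x640x3 uint8, red, green, blue), "z_map" (480x640 float32, m along the optical axis (not along the pixel's ray), 0 where there is no reading), "fx", "fy", "cx", "cy" (pixels), "T" (4x4, takes a point from camera to world coordinates). Camera axes: x right, y up, looking along -z (the intrinsics and any distortion apply to the point x, -y, -z); pixel columns grow to the right and rows downward; lengths in m; the calibration is good to about 2 mm. A picture is of the moment at which its call begins.
A pose or a line that the arm cannot do raises bot.PlanningError and nothing moves.
- bot.close_job(): hands the job in; it is judged then, once.
The state is a dict: "t": time; "joint_positions": joint angles; "qd": joint speeds; "joint_efforts": joint torques, N m; "position": TCP position; "tcp_rot": TCP orientation; "wrist_force": force on the tool from outside, world axes, zero at the start; "ft_torque": the same for the moment, N m; "gripper_width": finger opening in m; "grasp_force": force on a finger pad.
Only numpy, scipy, OpenCV 4.12 (cv2) and the standard library are available. Lean on these libraries where they do the work, as an engineer would, in place of code of your own. Each camera call takes 0.05 s, during which the arm holds its last target. There are 200 camera calls.

## Working session

There is one attempt and no reset: what is moved stays moved. The work goes in short steps, each a Python script; the robot and the scene stay as the last script left them, time stands still between calls to the robot, and variables do not carry over. Pictures are saved under pics/ and viewed, at most 10 in all, crops included, and the job is handed in when it is done.

```bash
mkdir -p pics
cat > h.py <<'E'
import numpy as np, cv2
from plant import bot
def world(c,u,v,z=None):
    d=np.array([(u-c['cx'])/c['fx'],-(v-c['cy'])/c['fy'],-1.0])
    T=np.array(c['T']); 
    if z is None:
        k=c['z_map'][int(round(v)),int(round(u))]
    else:
        k=(z-T[2,3])/(T[:3,:3]@d)[2]
    return T[:3,:3]@(d*k)+T[:3,3]
def cloud(c):
    v,u=np.mgrid[:480,:640]; k=c['z_map']
    P=np.stack([(u-c['cx'])/c['fx']*k,-(v-c['cy'])/c['fy']*k,-k],-1)
    T=np.array(c['T']); W=P@T[:3,:3].T+T[:3,3]; W[k==0]=np.nan
    return W
E
python3 - <<'E'
from h import *
import pickle
for n in ("scene","top"):
    c=bot.read_camera(n); pickle.dump({k:c[k] for k in c},open(n+'.pkl','wb'))
    cv2.imwrite(f'pics/{n}0.png',c['image'][:,:,::-1]); print(n,[k for k in c],c['fx'],c['cx'],c['cy'],np.round(c['T'],3).tolist())
s=bot.sense(); print(s)
E
```

```text
scene ['image', 'z_map', 'fx', 'fy', 'cx', 'cy', 'T'] 499.3598292355487 317.09921192267797 239.23125315999792 [[-0.798, -0.355, 0.487, 1.161], [0.602, -0.442, 0.665, 0.823], [-0.02, 0.824, 0.567, 0.813], [0.0, 0.0, 0.0, 1.0]]
top ['image', 'z_map', 'fx', 'fy', 'cx', 'cy', 'T'] 601.8738597294815 324.3592470439989 236.44855565107852 [[-0.004, 0.982, -0.188, 0.34], [-1.0, -0.003, 0.002, 0.019], [0.001, 0.188, 0.982, 1.324], [0.0, 0.0, 0.0, 1.0]]
{'t': 0.1, 'joint_positions': array([ 1.14191864e+00,  8.79273124e-02,  1.37209790e+00, -5.05169814e-06,
        1.68358771e+00, -1.03074821e-01]), 'qd': array([ 2.23956303e-04, -1.88721587e-03, -3.06669430e-03, -6.60576224e-04,
       -6.22256733e-04, -6.38838852e-05]), 'joint_efforts': array([ 1.85492325e-03, -3.53012502e+01, -3.14219785e+01, -2.29392936e-04,
        7.87162775e-03, -5.23272604e-05]), 'position': array([0.17585513, 0.52068454, 0.23823354]), 'tcp_rot': array([-2.63093175e-04,  1.62182101e-01,  9.86760328e-01, -9.75273570e-04]), 'wrist_force': array([0.57411994, 0.49615177, 0.25975026]), 'ft_torque': array([-0.00703708,  0.00286846,  0.03010119]), 'grasp_force': 0.0, 'gripper_width': 0.08554229834606834}
```

View pics/top0.png

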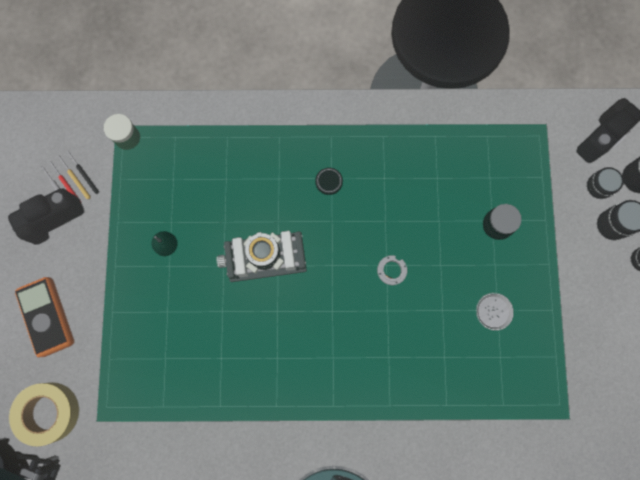

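View pics/scene0.png

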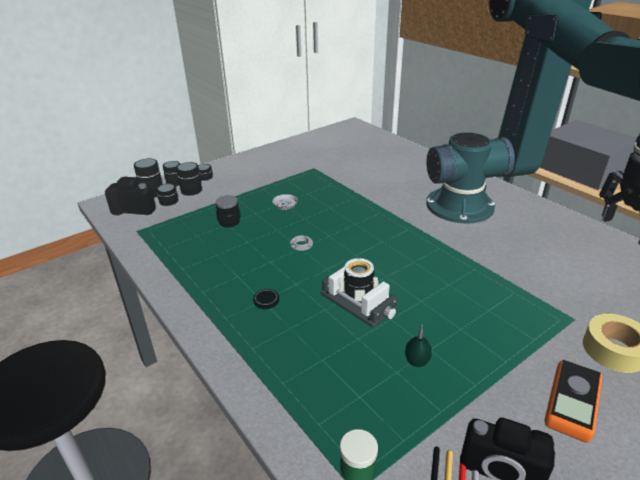

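The top view shows the mount at about (392,270), the lens in the vise at (262,250), the cap at (329,181), the spare lens at (503,222), the dish at (494,312) and the blower at (164,243). Next I'll look at the mount and the lens with the wrist camera.

Run:
```python
from h import *
import pickle
c=pickle.load(open('top.pkl','rb'))
m=world(c,392,270,.012); l=world(c,262,249,.112); print(m,l)
for n,u,v,z in(("cap",329,181,.012),("spare",503,222,.08),("blow",164,243,.05),("dish",494,312,.014)): print(n,world(c,u,v,z))
q=[0,0,1,0]
for n,p,z in(("lens",l,.33),("mount",m,.24)):
    bot.reach([p[0]-.06,p[1],z],q)
    w=bot.read_camera("wrist"); pickle.dump(w,open(n+'_w.pkl','wb'))
    cv2.imwrite(f'pics/{n}_w.png',w['image'][:,:,::-1]); print(np.round(w['T'],3).tolist(),w['fx'])
    s=bot.sense(); print(s['t'],s['position'],s['joint_positions'],s['wrist_force'])
```

```text
[ 0.51560723 -0.13182428  0.012     ] [0.54633802 0.14401741 0.112     ]
cap [0.71860125 0.00546828 0.012     ]
spare [ 0.60792074 -0.36127019  0.08      ]
blow [0.57069693 0.361208   0.05      ]
dish [ 0.42299785 -0.35011691  0.014     ]
[[-0.0, -0.944, -0.329, 0.402], [1.0, -0.0, -0.001, 0.145], [0.001, -0.329, 0.944, 0.465], [0.0, 0.0, 0.0, 1.0]] 363.7338841282406
1.9583 [0.48604601 0.1448182  0.32974034] [ 1.77565462e-01 -8.26859372e-03  1.29195611e+00  2.92945837e-04
  1.85841552e+00 -1.39455535e+00] [ 0.45777801 -0.36308139  0.44974282]
[[-0.001, -0.944, -0.33, 0.372], [1.0, -0.0, -0.001, -0.131], [0.001, -0.33, 0.944, 0.376], [0.0, 0.0, 0.0, 1.0]] 363.7338841282406
3.1333 [ 0.45632607 -0.13082785  0.24074295] [-3.99130498e-01 -8.29704492e-02  1.53842896e+00  6.08556924e-04
  1.68473457e+00 -1.97167840e+00] [ 0.33664877 -0.51999469 -0.18007068]
```

Run:
```python
from h import *
import pickle
# crops around the objects, 4x
for n,l,z in(("lens",(.546,.144),.109),("mount",(.5156,-.1318),.012)):
    c=pickle.load(open(n+'_w.pkl','rb')); T=np.array(c['T'])
    p=T[:3,:3].T@(np.array([*l,z])-T[:3,3]); u=c['cx']-c['fx']*p[0]/p[2]; v=c['cy']+c['fy']*p[1]/p[2]
    u0,v0=int(u)-75,int(v)-70; print(n,u0,v0,u,v)
    im=c['image'][v0:v0+140,u0:u0+150,::-1]
    cv2.imwrite(f'pics/{n}_crop.png',cv2.resize(im,None,fx=4,fy=4,interpolation=cv2.INTER_CUBIC))
```

```text
lens 245 186 320.11716966507475 256.9657667920033
mount 245 183 320.0882037542696 253.42457875683021
```

View pics/lens_crop.png

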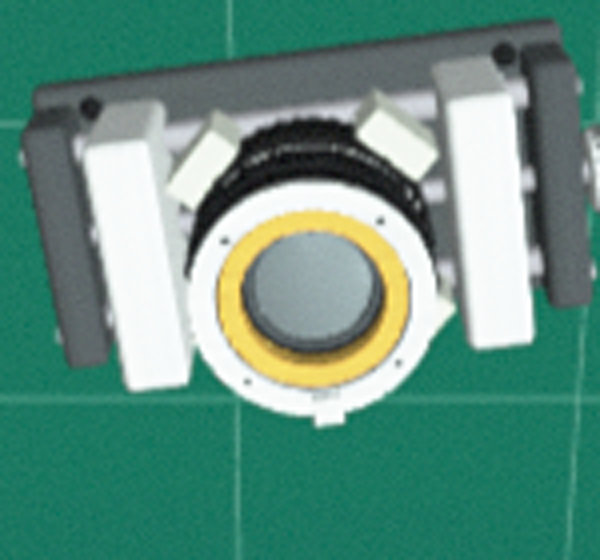

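View pics/mount_crop.png

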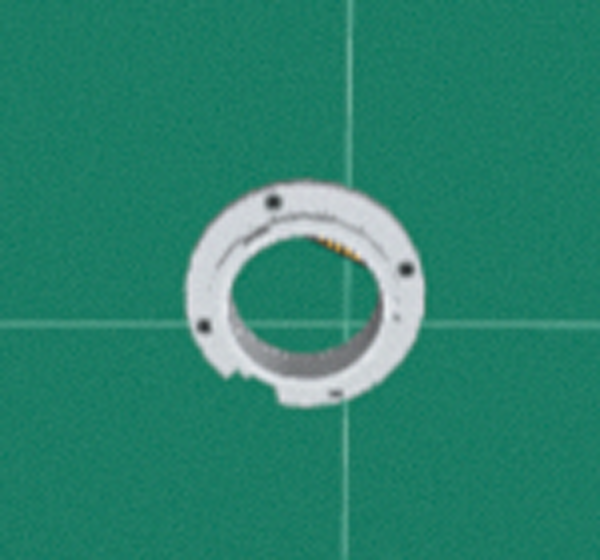

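The lens crop shows the seat centred near (313,300), its screw holes at (224,241), (380,221), (399,363) and (248,381), and the lug at (329,412). The mount crop shows holes at (273,202), (406,270), (335,393) and (204,326), with the notch between (240,375) and (277,398). I'll convert these and check them against the given sizes in rectified views.

```bash
cat >> h.py <<'E'
def rect(c,ctr,z,half=.045,s=.00015):
    n=int(2*half/s); src=[];dst=[]
    T=np.array(c['T'])
    for a,b in((-1,-1),(-1,1),(1,-1),(1,1)):
        p=T[:3,:3].T@(np.array([ctr[0]+a*half,ctr[1]+b*half,z])-T[:3,3])
        src.append([c['cx']-c['fx']*p[0]/p[2],c['cy']+c['fy']*p[1]/p[2]]); dst.append([(1+b)*n/2,(1+a)*n/2])
    H=cv2.getPerspectiveTransform(np.float32(src),np.float32(dst))
    return cv2.warpPerspective(c['image'],H,(n,n),flags=cv2.INTER_CUBIC)[:,:,::-1].copy()
E
python3 - <<'E'
from h import *
import pickle
D={"lens":((245,186),.109,[(224,241),(380,221),(399,363),(248,381)],[(329,412)]),
"mount":((245,183),.012,[(273,202),(406,270),(335,393),(204,326)],[(240,375),(277,398)])}
out=[]
for n,(o,z,h,k) in D.items():
    c=pickle.load(open(n+'_w.pkl','rb'))
    W=lambda p,zz=z:world(c,o[0]+(p[0]-1.5)/4,o[1]+(p[1]-1.5)/4,zz)
    P=np.array([W(p) for p in h])[:,:2]
    m1,m2=(P[0]+P[2])/2,(P[1]+P[3])/2; ctr=(m1+m2)/2
    r=P-ctr
    print(n,m1,m2,"r",np.linalg.norm(r,axis=1)*1e3,"ang",np.degrees(np.arctan2(r[:,1],r[:,0])))
    K=np.array([W(p,z+(.003 if n=='lens' else 0)) for p in k])[:,:2]-ctr
    print(" key r",np.linalg.norm(K,axis=1)*1e3,np.degrees(np.arctan2(K[:,1],K[:,0])))
    cl=cloud(c); d=np.hypot(cl[...,0]-ctr[0],cl[...,1]-ctr[1])
    m=(d>.027)&(d<.031)&(abs(cl[...,2]-z)<.02); print(" z ring",np.nanpercentile(cl[m][:,2],[10,50,90]))
    im=rect(c,ctr,z); N=im.shape[0]
    R=33 if n=='lens' else 32
    cv2.circle(im,(N//2,N//2),int(R/.15),(0,0,255),1); cv2.drawMarker(im,(N//2,N//2),(0,0,255))
    out.append(cv2.resize(im,(400,400)))
cv2.imwrite('pics/rect.png',np.hstack(out))
E
```

```text
lens [0.55100136 0.14686473] [0.55090077 0.14683953] r [28.9745263  28.79464985 29.05516437 28.72984217] ang [-126.91507393  142.82000301   52.95616707  -37.34126736]
 key r [30.92452317] [8.21608013]
 z ring [0.1088678  0.10981244 0.11086782]
mount [ 0.52038695 -0.13102872] [ 0.51993881 -0.13113973] r [28.74346871 28.41201783 29.20458941 28.38989504] ang [-163.22293263  107.12418471   16.73180255  -73.80616091]
 key r [28.65113334 30.45935006] [-38.18646256 -14.44461111]
 z ring [0.01168451 0.01269587 0.01365569]
```

View pics/rect.png

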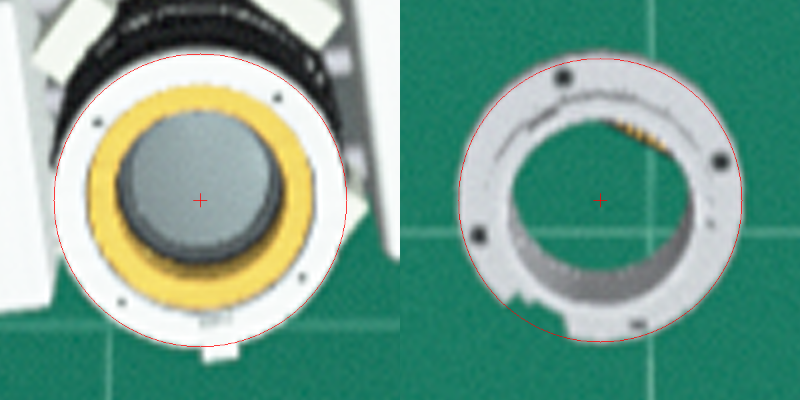

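Both measurements fit: hole radii are 29 mm and ring heights 0.109 and 0.012. The lens is at (0.5510, 0.1469) with the lug at +7.9°. The mount is at (0.5202, -0.1311) with the notch at -28.3°, so it needs a +36.2° turn. I'll grasp it, finding the flange by touch first.

```bash
cat >> h.py <<'E'
L=np.array([.55095,.14685]); M=np.array([.52016,-.13108]); YG=np.radians(-36.2)
def q(yaw): return [0,-np.sin(yaw/2),np.cos(yaw/2),0]
def fz(n=4):
    f=[]
    for _ in range(n): bot.sleep(.02); f.append(bot.sense()['wrist_force'])
    return np.mean(f,0)
def st(m=''):
    s=bot.sense(); print(m,round(s['t'],2),np.round(s['position'],4),'F',np.round(s['wrist_force'],2),'w',round(s['gripper_width'],4),'g',round(s['grasp_force'],1),np.round(s['ft_torque'],3))
E
python3 - <<'E'
from h import *
bot.reach([*M,.07],q(YG)); bot.set_gripper(.060,30); st('above')
bot.servo_line([*M,.030],.08); bot.sleep(.2); f0=fz(); z=.030; print(f0)
while z>.014:
    z-=.001; bot.servo_line([*M,z],.03); f=fz(3)-f0
    if abs(f[2])>1.5: break
print('touch cmd',z,f); st()
E
```

```text
above 4.27 [ 0.5206 -0.1314  0.0712] F [-0.41  0.03 -0.43] w 0.0605 g 0.0 [-0.013 -0.026  0.003]
[-0.15683619  0.37320347  0.17518906]
touch cmd 0.013999999999999985 [-1.78927874  0.37487191  5.39661221]
 9.98 [ 0.5202 -0.1311  0.0149] F [-1.69  0.95  5.51] w 0.0601 g 2.7 [ 0.095  0.4   -0.021]
```

Run:
```python
from h import *
bot.servo_line([*M,.0170],.05); st('up')
bot.set_gripper(.045,30); bot.sleep(.2); st('closed')
bot.set_gripper(.045,70); bot.sleep(.2); st('closed')
bot.servo_line([*M,.06],.1); st('lift')
bot.servo_line([*M,.20],.25)
bot.reach([L[0],L[1],.20],q(0)); st('over')
c=bot.read_camera('wrist'); im=c['image']
import pickle; pickle.dump(c,open('held.pkl','wb'))
cv2.imwrite('pics/held.png',im[:,:,::-1])
```

```text
up 10.23 [ 0.5203 -0.1311  0.0171] F [-0.36  0.67 -0.16] w 0.0602 g 0.0 [-0.059 -0.06  -0.039]
closed 10.69 [ 0.5204 -0.1314  0.0174] F [-0.89 -1.44  4.08] w 0.0485 g 32.9 [-0.206  0.202 -0.023]
closed 11.11 [ 0.5206 -0.1314  0.0178] F [-0.87 -0.6   5.74] w 0.0467 g 71.4 [-0.125  0.23  -0.065]
lift 11.69 [ 0.5198 -0.1308  0.0596] F [ 0.07 -0.08  0.32] w 0.0465 g 72.0 [ 0.029  0.011 -0.009]
over 13.48 [0.5508 0.1458 0.1991] F [-0.17 -1.74 -0.08] w 0.0466 g 72.1 [ 0.059 -0.021  0.001]
```

View pics/held.png

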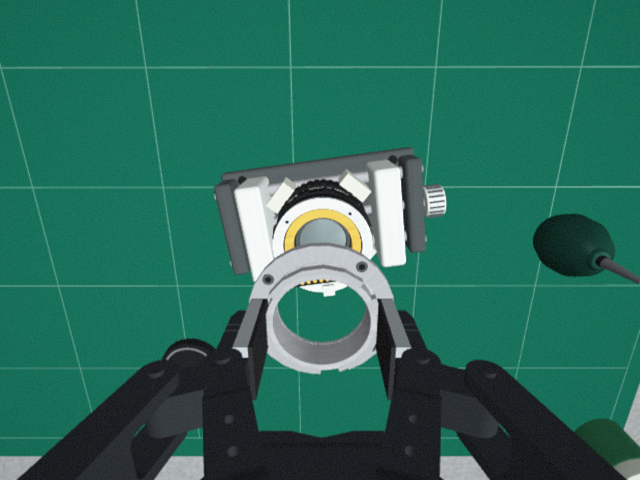

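The mount is held, centred near (321,310), with its contact block at (315,282), two holes at (268,280) and (362,267), and the lens below. Now I'll check its level, centre and yaw in the grip.

Run:
```python
from h import *
import pickle
c=pickle.load(open('held.pkl','rb')); cl=cloud(c)
v,u=np.mgrid[:480,:640]
# flange top: candidates left-top region
z=cl[...,2]
m=(u>245)&(u<395)&(v>240)&(v<380)&(z>.185)&(z<.197)
P=cl[m]
for _ in range(5):
    A=np.c_[P[:,:2]-L,np.ones(len(P))]; k,*_=np.linalg.lstsq(A,P[:,2],rcond=None); r=P[:,2]-A@k; P=P[abs(r)<max(.0008,1.5*r.std())]
print('plane',k,len(P),r.std())
zt=k[2]
for p in((268,280),(362,267)): 
    w=world(c,*p,zt); print(p,w, np.degrees(np.arctan2(*(w[:2]-bot.sense()['position'][:2])[::-1])), np.linalg.norm(w[:2]-bot.sense()['position'][:2]))
ctr=bot.sense()['position'][:2]
im=rect(c,ctr,zt); N=im.shape[0]
im2=im.copy(); cv2.circle(im2,(N//2,N//2),int(32/.15),(0,0,255),1); cv2.drawMarker(im2,(N//2,N//2),(0,0,255))
cv2.imwrite('pics/heldrect.png',im2); print(N,zt)
```

```text
plane [-1.29667830e-02  1.46038707e-05  1.93591097e-01] 2834 0.0004085919937861446
(268, 280) [0.53429984 0.12348033 0.1935911 ] -127.36380585394359 0.027563178508255435
(362, 267) [0.52834356 0.1633227  0.1935911 ] 141.6677476831664 0.02891747295148723
600 0.1935910971554446
```

View pics/heldrect.png

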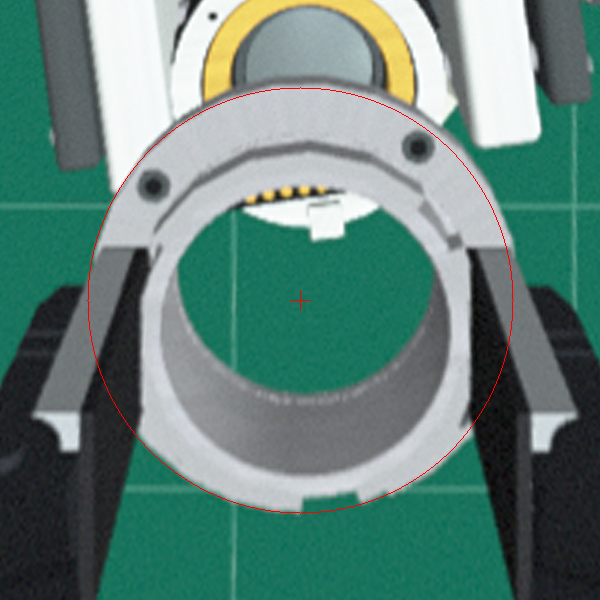

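In the rectified view the mount's holes are at (153,186) and (418,147) and the notch is near (330,500). It is level, with yaw within 0.5° and offset under 1 mm. I'll settle lower and re-measure the holes before inserting.

Run:
```python
from h import *
bot.servo_line([*L,.140],.12); bot.sleep(.4); st()
s=bot.sense()['position']; c=bot.read_camera('wrist'); zt=s[2]-.0055
im=rect(c,L,zt); N=im.shape[0]
g=cv2.GaussianBlur(im[:,:,1],(0,0),4).astype(float)
for a in(-127.1,142.9):
    e=np.array([np.cos(np.radians(a)),np.sin(np.radians(a))])*28.9
    x0,y0=int(300+e[0]/.15),int(300+e[1]/.15)
    R=22; p=g[x0-R:x0+R+1,y0-R:y0+R+1]; w=np.clip(np.percentile(p,25)-p,0,None)**2
    i=np.unravel_index(p.argmin(),p.shape); print('expected',e,'found dx,dy',(i[0]-R)*.15,(i[1]-R)*.15,p.min(),np.median(p))
cv2.circle(im,(300,300),int(32/.15),(0,0,255),1)
cv2.imwrite('pics/low.png',im)
```

```text
14.58 [0.5512 0.1469 0.1405] F [-0.09 -0.76 -0.6 ] w 0.046 g 72.1 [-0.028 -0.058 -0.016]
expected [-17.43271085 -23.05017554] found dx,dy 0.8999999999999999 0.75 44.0 163.0
expected [-23.05017554  17.43271085] found dx,dy 0.44999999999999996 0.0 42.0 163.0
```

View pics/low.png

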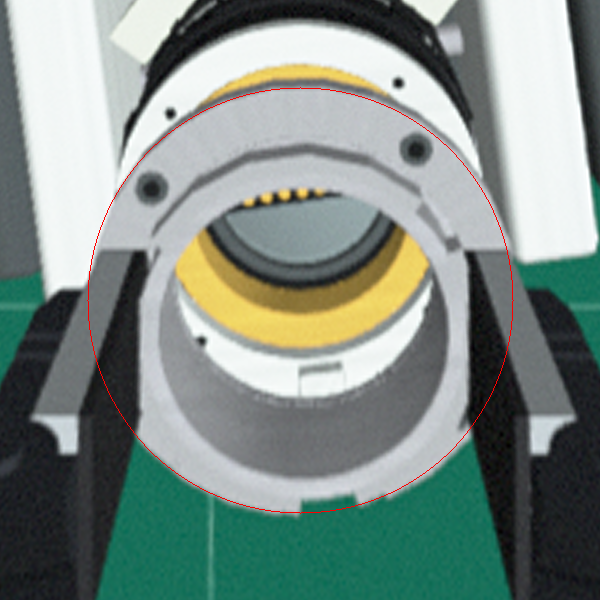

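The mount is about (+0.6, +0.4) mm off and yaw is within 0.6°. I'll correct that and descend, watching the force.

Run:
```python
from h import *
T=L-[.0005,.00035]
bot.servo_line([*T,.130],.06); bot.sleep(.3); f0=fz(8); print('f0',f0)
z=.130
while z>.112:
    z-=.001 if z>.1245 else .0004; bot.servo_line([*T,z],.02); f=fz(3)-f0
    s=bot.sense(); print(round(z,4),np.round(s['position'],4),np.round(f,1),np.round(s['ft_torque'],2))
    if f[2]>11 or np.hypot(*f[:2])>6: break
st()
```

```text
f0 [ 0.01079797  0.00855334 -0.33144771]
0.129 [0.5504 0.1465 0.1289] [-0.5  0.2  0.1] [ 0.02 -0.02 -0.09]
0.128 [0.5504 0.1465 0.1279] [ 0.2  0.3 -0.6] [ 0.   -0.04 -0.01]
0.127 [0.5504 0.1465 0.1269] [ 0.   0.  -0.5] [ 0.01  0.01 -0.01]
0.126 [0.5504 0.1465 0.1259] [-0.2  0.4 -0.2] [-0.03 -0.02  0.01]
0.125 [0.5504 0.1465 0.125 ] [ 0.2 -0.1  0. ] [-0.03  0.02  0.04]
0.124 [0.5504 0.1465 0.1239] [-0.4 -0.5 -0.2] [ 0.01 -0.01 -0.03]
0.1236 [0.5505 0.1465 0.1236] [-0.4  0.  -0.2] [-0.03 -0.01  0.01]
0.1232 [0.5504 0.1465 0.1232] [ 0.1  0.3 -0.3] [0.02 0.03 0.  ]
0.1228 [0.5504 0.1465 0.1228] [-0.3  0.1 -0.6] [-0.02 -0.05 -0.01]
0.1224 [0.5505 0.1465 0.1224] [-0.6  0.   0.2] [-0.01 -0.01 -0.  ]
0.122 [0.5504 0.1465 0.122 ] [ 0.2 -0.  -0. ] [ 0.   -0.02  0.03]
0.1216 [0.5505 0.1465 0.1219] [-1.  -0.3  1.3] [-0.04  0.03  0.03]
0.1212 [0.5505 0.1465 0.1216] [-1.5  0.1  2.4] [-0.06  0.16  0.02]
0.1208 [0.5506 0.1465 0.121 ] [-0.6 -0.2  3.6] [-0.09  0.2   0.  ]
0.1204 [0.5505 0.1465 0.1206] [-1.1 -0.1  4. ] [0.02 0.16 0.03]
0.12 [0.5506 0.1465 0.1201] [-1.2 -0.3  4.2] [-0.04  0.2  -0.04]
0.1196 [0.5506 0.1465 0.1197] [-0.6  0.2  4.6] [-0.05  0.15  0.06]
0.1192 [0.5506 0.1465 0.1193] [-0.3  0.   5.3] [-0.08  0.13 -0.03]
0.1188 [0.5506 0.1465 0.119 ] [-0.9 -0.6  5.2] [-0.05  0.15 -0.01]
0.1184 [0.5506 0.1465 0.1189] [-1.8 -0.1  6.4] [-0.04  0.25  0.03]
0.118 [0.5506 0.1465 0.1188] [-2.3 -0.1  8.1] [-0.1   0.3  -0.03]
0.1176 [0.5506 0.1465 0.1188] [-2.5 -0.4  8.8] [-0.14  0.4   0.03]
0.1172 [0.5505 0.1465 0.1188] [-2.9 -0.2 10.2] [-0.14  0.59 -0.07]
0.1168 [0.5506 0.1465 0.1188] [-3.3 -0.5 11.9] [-0.13  0.68  0.03]
 22.58 [0.5506 0.1465 0.1188] F [-3.6  -0.99 11.38] w 0.0465 g 75.8 [-0.129  0.68   0.029]
```

The force trace shows the 3 mm spring stroke (about 3 to 6 N), then hard contact at TCP 0.1188. I'll bring the push to about 14 N and check flatness.

Run:
```python
from h import *
T=L-[.0012,.00035]
bot.servo_line([*T,.1162],.02); bot.sleep(.5); print(fz(10)); st()
W=[]
for _ in range(4): c=bot.read_camera('wrist'); W.append(cloud(c))
cl=np.mean(W,0); v,u=np.mgrid[:480,:640]; z=cl[...,2]; d=np.hypot(cl[...,0]-L[0]-.001,cl[...,1]-L[1])
def fit(m,n):
    P=cl[m]
    for _ in range(6):
        A=np.c_[P[:,:2]-L,np.ones(len(P))]; k,*_=np.linalg.lstsq(A,P[:,2],rcond=None); r=P[:,2]-A@k; P=P[abs(r)<max(.0006,1.5*r.std())]
    print(n,k,len(P),r.std())
fit((d<.031)&(d>.0265)&(abs(z-.113)<.003),'flange')
fit((d<.0250)&(d>.0215)&(abs(z-.121)<.0025),'collar')
im=rect(c,L,.113); cv2.imwrite('pics/home.png',im); st()
```

```text
[-2.97062994 -0.34336401 12.35748306]
 23.5 [0.5505 0.1465 0.1188] F [-3.03 -0.27 12.84] w 0.0466 g 76.2 [-0.235  0.492 -0.075]
flange [-0.0007505   0.00023581  0.11353644] 1741 0.00026160821594097173
collar [0.00052236 0.00092838 0.1215295 ] 1805 0.00025535594673080527
 23.7 [0.5506 0.1465 0.1188] F [-3.5  -0.55 12.28] w 0.0466 g 76.2 [-0.154  0.536 -0.001]
```

View pics/home.png

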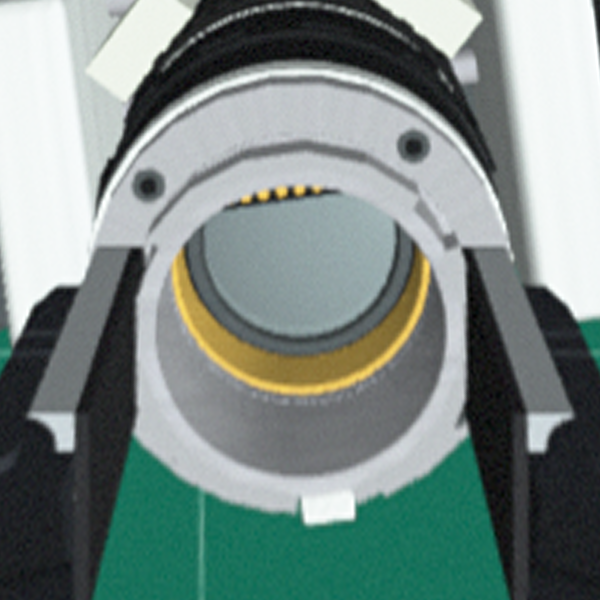

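The lug shows in the notch at (328,507). The flange is level (slope under 0.001) and about 4 mm above the measured seat, and the push is steady at about 12.5 N. Handing in.

Run:
```python
from h import *
bot.sleep(.5); print(fz(5)); print(bot.close_job())
```

```text
[-3.30623932 -0.27291617 12.28946082]
the job is handed in; nothing more can be done
None
```

The mount is seated flat on the lens with its notch over the lug, and the arm is still holding it down with a steady push of about 12 N; I handed the job in after about 24 s, nothing else on the mat was touched, and the judge's result was not shown.

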